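# Set up the label station: index and pin the guide collars, load the rolls

### The job

Set the label station up for the next run: spin each blue collar on its post until the hole in its lug is over the brass bush of its station, then pass a red-headed pin down through the collar into the bush until it is fully home. Set the two label rolls that lie on the right, near the power strip, flat in the two cups of the white tray, one in each; any pin that is not needed stays in its rack, and everything else is left where it is.

Things in the scene. Friction and masses are not known exactly. Their poses are not given: they have to be found in the camera images.
- guide_base: fixed aluminium plate 130 x 330 x 10 mm, y along its length, origin under its centre. Three stations at y = +115, 0, -115 mm, x = 0: a dark boss (40 mm across, top at z = 30 mm) with a steel post (14.6 mm across, top at z = 48 mm), and 36 mm from the post, towards the robot, one brass index bush (25 mm across, bore 14 mm, from z = 10 to 29.5 mm)
- bush0 (a point): centre of the mouth of the brass index bush of the station at y = 115 mm of the plate, 29.5 mm above the table, 36 mm from the post axis
- bush1 (a point): centre of the mouth of the brass index bush of the station at y = 0 mm of the plate, 29.5 mm above the table, 36 mm from the post axis
- bush2 (a point): centre of the mouth of the brass index bush of the station at y = -115 mm of the plate, 29.5 mm above the table, 36 mm from the post axis
- collar_a: blue collar, loose on a post, spins freely; may be absent. Hub 36 mm across, 40 mm high, white line on top towards the lug. Lug along +x: 30 mm wide, 10 mm thick, flush with the underside, reaching 54 mm from the axis, with a 13.6 mm hole 36 mm out. Origin on the axis at the underside (30 mm above the table when seated), z up. 120 g
- collar_a_hole (a point): centre of the lug hole of collar_a, at the lug's underside
- collar_b: blue collar, loose on a post, spins freely; may be absent. Hub 36 mm across, 40 mm high, white line on top towards the lug. Lug along +x: 30 mm wide, 10 mm thick, flush with the underside, reaching 54 mm from the axis, with a 13.6 mm hole 36 mm out. Origin on the axis at the underside (30 mm above the table when seated), z up. 120 g
- collar_b_hole (a point): centre of the lug hole of collar_b, at the lug's underside
- collar_c: blue collar, loose on a post, spins freely; may be absent. Hub 36 mm across, 40 mm high, white line on top towards the lug. Lug along +x: 30 mm wide, 10 mm thick, flush with the underside, reaching 54 mm from the axis, with a 13.6 mm hole 36 mm out. Origin on the axis at the underside (30 mm above the table when seated), z up. 120 g
- collar_c_hole (a point): centre of the lug hole of collar_c, at the lug's underside
- pin_a: index pin 64 mm long, z up: steel shank 10 mm across, 28 mm long, tapered tip; round red head 20 mm across, 36 mm high. Origin at the tip. Stands tip down in a rack hole, head resting on the rack's top (tip 6 mm above the table). Fully home in a collar: head resting on the lug, tip 12 mm above the table. The pins are alike; 60 g
- pin_b: index pin 64 mm long, z up: steel shank 10 mm across, 28 mm long, tapered tip; round red head 20 mm across, 36 mm high. Origin at the tip. Stands tip down in a rack hole, head resting on the rack's top (tip 6 mm above the table). Fully home in a collar: head resting on the lug, tip 12 mm above the table. The pins are alike; 60 g
- pin_c: index pin 64 mm long, z up: steel shank 10 mm across, 28 mm long, tapered tip; round red head 20 mm across, 36 mm high. Origin at the tip. Stands tip down in a rack hole, head resting on the rack's top (tip 6 mm above the table). Fully home in a collar: head resting on the lug, tip 12 mm above the table. The pins are alike; 60 g
- pin_rack: fixed grey block 52 x 180 x 34 mm, origin under its centre, with three upright pin holes (14 mm across, 30 mm deep) at y = +55, 0, -55 mm
- roll_tray: fixed white tray 90 x 180 mm with two round cups side by side along its y, origin under its centre. Each cup has its floor 5 mm above the table, is 68 mm across inside, 75 mm outside, and its rim stands 17 mm above the table
- cup0 (a point): centre of the floor of cup 0
- cup1 (a point): centre of the floor of cup 1
- roll_a: white label roll lying flat, 58 mm across, 40 mm high with a 22 mm core hole, origin at the centre of its underside; 90 g. The two are alike and lie to the right of the guide base
- roll_b: white label roll lying flat, 58 mm across, 40 mm high with a 22 mm core hole, origin at the centre of its underside; 90 g. The two are alike and lie to the right of the guide base
- red_pen: bystander: marker pen with a red cap, 135 x 17 mm; origin at the centre of its underside
- tape: bystander: roll of brown packing tape, 96 mm across, 48 mm high; origin at the centre of its underside
- clear_cup: bystander: clear plastic cup, 94 mm across, 92 mm high; origin at the centre of its underside
- sealer_handle (a point): nearest end of the black handle of the bag sealer, which is fixed with its arm raised: 30 mm thick, 0.19 to 0.23 m above the table, running away from the robot to the right; keep the gripper clear of it when crossing between left and right
There are look-alikes about, which are no part of the job. Leave any green or turquoise look-alike of the roll_a alone. What is shaped like the roll_b but turquoise is not meant.

How it is judged:
At the end, for the whole second after the job is handed in: Each collar present is down on its post, lug hole within 6 mm of the brass bush, a pin home through both (tip within 4.5 mm of home height, upright to 0.15 rad); other pins stand in the rack; each label roll lies flat on a cup floor, within 9 mm of its centre; all at rest (((horizontal distance between pin_a and collar_a_hole below 0.006 m and height (world z) of pin_a between 0.008 and 0.0165 m and angle between pin_a's own z axis and vertical below 0.15 rad) or (horizontal distance between pin_b and collar_a_hole below 0.006 m and height (world z) of pin_b between 0.008 and 0.0165 m and angle between pin_b's own z axis and vertical below 0.15 rad) or (horizontal distance between pin_c and collar_a_hole below 0.006 m and height (world z) of pin_c between 0.008 and 0.0165 m and angle between pin_c's own z axis and vertical below 0.15 rad)) and (horizontal distance between collar_a_hole and bush0 below 0.006 m or horizontal distance between collar_a_hole and bush1 below 0.006 m or horizontal distance between collar_a_hole and bush2 below 0.006 m) and x of collar_a in the frame of guide_base between -0.005 and 0.005 m and height (world z) of each of collar_a, collar_b, collar_c below 0.034 m and angle between each of collar_a, collar_b, collar_c's own z axis and vertical below 0.12 rad and linear speed of each of collar_a, collar_b, collar_c, pin_a, pin_b, pin_c, roll_a, roll_b below 0.03 m/s and ((horizontal distance between pin_a and collar_b_hole below 0.006 m and height (world z) of pin_a between 0.008 and 0.0165 m and angle between pin_a's own z axis and vertical below 0.15 rad) or (horizontal distance between pin_b and collar_b_hole below 0.006 m and height (world z) of pin_b between 0.008 and 0.0165 m and angle between pin_b's own z axis and vertical below 0.15 rad) or (horizontal distance between pin_c and collar_b_hole below 0.006 m and height (world z) of pin_c between 0.008 and 0.0165 m and angle between pin_c's own z axis and vertical below 0.15 rad)) and (horizontal distance between collar_b_hole and bush0 below 0.006 m or horizontal distance between collar_b_hole and bush1 below 0.006 m or horizontal distance between collar_b_hole and bush2 below 0.006 m) and x of collar_b in the frame of guide_base between -0.005 and 0.005 m and ((horizontal distance between pin_a and collar_c_hole below 0.006 m and height (world z) of pin_a between 0.008 and 0.0165 m and angle between pin_a's own z axis and vertical below 0.15 rad) or (horizontal distance between pin_b and collar_c_hole below 0.006 m and height (world z) of pin_b between 0.008 and 0.0165 m and angle between pin_b's own z axis and vertical below 0.15 rad) or (horizontal distance between pin_c and collar_c_hole below 0.006 m and height (world z) of pin_c between 0.008 and 0.0165 m and angle between pin_c's own z axis and vertical below 0.15 rad)) and (horizontal distance between collar_c_hole and bush0 below 0.006 m or horizontal distance between collar_c_hole and bush1 below 0.006 m or horizontal distance between collar_c_hole and bush2 below 0.006 m) and x of collar_c in the frame of guide_base between -0.005 and 0.005 m and ((horizontal distance between pin_a and collar_a_hole below 0.006 m and height (world z) of pin_a between 0.008 and 0.0165 m and angle between pin_a's own z axis and vertical below 0.15 rad) or (horizontal distance between pin_a and collar_b_hole below 0.006 m and height (world z) of pin_a between 0.008 and 0.0165 m and angle between pin_a's own z axis and vertical below 0.15 rad) or (horizontal distance between pin_a and collar_c_hole below 0.006 m and height (world z) of pin_a between 0.008 and 0.0165 m and angle between pin_a's own z axis and vertical below 0.15 rad) or (x of pin_a in the frame of pin_rack between -0.008 and 0.008 m and horizontal distance between pin_a and pin_rack below 0.063 m and height (world z) of pin_a below 0.012 m and angle between pin_a's own z axis and vertical below 0.3 rad)) and ((horizontal distance between pin_b and collar_a_hole below 0.006 m and height (world z) of pin_b between 0.008 and 0.0165 m and angle between pin_b's own z axis and vertical below 0.15 rad) or (horizontal distance between pin_b and collar_b_hole below 0.006 m and height (world z) of pin_b between 0.008 and 0.0165 m and angle between pin_b's own z axis and vertical below 0.15 rad) or (horizontal distance between pin_b and collar_c_hole below 0.006 m and height (world z) of pin_b between 0.008 and 0.0165 m and angle between pin_b's own z axis and vertical below 0.15 rad) or (x of pin_b in the frame of pin_rack between -0.008 and 0.008 m and horizontal distance between pin_b and pin_rack below 0.063 m and height (world z) of pin_b below 0.012 m and angle between pin_b's own z axis and vertical below 0.3 rad)) and ((horizontal distance between pin_c and collar_a_hole below 0.006 m and height (world z) of pin_c between 0.008 and 0.0165 m and angle between pin_c's own z axis and vertical below 0.15 rad) or (horizontal distance between pin_c and collar_b_hole below 0.006 m and height (world z) of pin_c between 0.008 and 0.0165 m and angle between pin_c's own z axis and vertical below 0.15 rad) or (horizontal distance between pin_c and collar_c_hole below 0.006 m and height (world z) of pin_c between 0.008 and 0.0165 m and angle between pin_c's own z axis and vertical below 0.15 rad) or (x of pin_c in the frame of pin_rack between -0.008 and 0.008 m and horizontal distance between pin_c and pin_rack below 0.063 m and height (world z) of pin_c below 0.012 m and angle between pin_c's own z axis and vertical below 0.3 rad)) and (horizontal distance between roll_a and cup0 below 0.009 m or horizontal distance between roll_a and cup1 below 0.009 m) and height (world z) of each of roll_a, roll_b below 0.009 m and angle between each of roll_a, roll_b's own z axis and vertical below 0.1 rad and (horizontal distance between roll_b and cup0 below 0.009 m or horizontal distance between roll_b and cup1 below 0.009 m)); the robot touches nothing.
It fails at once if the red pen is pushed more than 4 cm (distance of red_pen from where it was at the start of the episode above 0.04 m).
It fails at once if the tape is pushed more than 4 cm (distance of tape from where it was at the start of the episode above 0.04 m).
It fails at once if the clear cup is pushed more than 4 cm (distance of clear_cup from where it was at the start of the episode above 0.04 m).
Of collar_a, collar_b, collar_c only 2 to 3 are there at a start; the rules pass over those that are not, and their reading is None.
At some moment in a run one of roll_a, roll_b may be knocked a few centimetres aside while the robot is not near it.
It also fails if it takes over 210 s, if anything falls off the work surface, if the arm or the gripper's body presses on something with over 40 N, if the wrist force passes 120 N, or if a joint passes its speed limit or range.

### The arm

A 6-joint arm with a two-finger parallel gripper is mounted at the origin on the work surface; the furniture and walls round the work are solid. World frame = base frame: x ahead of the robot, y to its left, z up, the work surface at z = 0. Lengths are in m, angles in rad, forces in N, time in s.
With the tool pointing down it reaches from about 0.25 to 0.725 m from the base axis. Payload 4 kg.
Tool frame: the origin (TCP) lies at the very end of the fingers, on their centre line; the grasp point (between the pads) lies 19 mm behind it; z points along the fingers, y is the line along which they close (so a half turn about z gives the same grasp; the last joint's range is limited). The gripper opens to 85 mm and grips with 20 to 120 N. Pads are 22 mm wide; open, the fingers measure 114 mm over their backs; the gripper's body (76 mm by 85 mm) begins 54 mm behind the grasp point. The pads swing forward as they close: fully open they stand 13 mm farther back than shut.
Start: joints at [1.216, 0.241, 0.005, 1.335, 0, 1.571], TCP at [0.174, 0.469, 0.231] pointing down, gripper open.
Joint ranges: [-2.72, 2.72], [-1.05, 1.87], [-1.09, 1.28], [-1.99, 2.15], [-1.42, 1.44], [-3.14, 3.14]. Speed limits (rad/s): [2.79, 2.79, 3.14, 3.14, 3.14, 3.14].

### API

Orientations are given as a unit quaternion [x, y, z, w].
In Python, from workcell import bot, vision, workorder gives the robot as it stands.
- The arm moves only by the shell command python3 -m creep 'ROWS' [OPENING]. ROWS is JSON, a list of rows, each a list of 2 entries, a list of its own where there are three numbers: the shift along the tool's x, y, z in mm, then the turn, a rotation vector about the tool's x, y, z in rad. In form: [[[dx, dy, dz], [wx, wy, wz]], ...]. A call has 1 to 12 rows; each row shifts and turns the commanded pose from where the row before left it, along the tool's axes as they then stand; what a row does not reach is not made up. A row lasts 1/8 s, in which the tool goes at most 62.5 mm and 10.7 degrees, less where a joint would pass 70% of its speed; a pose out of reach is approached as far as the arm can. A call is refused whole if a number of a shift passes 62.5 or a number of a turn 0.188, either way. A call with a gripper value outside its range is refused whole. OPENING is the finger opening in mm, from 0 to 85.4, set as the call begins (- or left out, the last holds). The fingers move at their own pace and stop on an object; the grip force is fixed at half the most. Time passes only in rows, so rows that do not move let the fingers close. It gives the time, the measured TCP pose, the force, the opening and the grip force at its end, in the units of the state.
- bot.get_obs(): the state, without advancing time (a new reading comes with each control period).
- vision.camera(name): name is "scene" or "top" or "wrist"; returns a dict with "image" (384x512x3 uint8, blue, green, red), "z_map" (384x512 float32, m along the optical axis (not along the pixel's ray), 0 where there is no reading), "K" (3x3 intrinsics, pixels), "rvec" (rotation vector, rad) and "tvec" (3), from world to camera coordinates, as OpenCV has them; the wrist camera has in their place "tool_from_camera" (4x4, takes a point from camera to tool coordinates, whose origin is the TCP and whose axes are the flange's). Camera axes: x right, y down, z forward; pixel columns grow to the right and rows downward; lengths in m; the calibration is good to about 2 mm. A picture is of the moment at which its call begins: read the wrist's pose just before it.
- workorder.job_done(): hands the job in; it is judged then, once.
Trained networks look in a picture, given as the dict that the camera call returned (one of the last four; its "shot" number tells which), for a name from the list of things; names that differ only in an ending like _2 or _b are one class to them, and where a whole thing is asked for, a point or a joint stands for the part that bears it (a point fixed in the world has none). Each returns a list of dicts, best first, with "score" (0 to 1); they miss things now and then, are a little off and sometimes report something else, mostly with a low value. They report only what shows in the picture. A call takes as long as a camera call. They do not tell look-alikes from the thing itself.
- vision.spot_in(picture, query): "position" ([column, row] in pixels, amid what is visible of it).
- vision.place_of(picture, query): "position" ([column, row] in pixels: a listed point, or the origin of a listed thing).
The state is a dict: "clock": time; "joint_pos": joint angles; "joint_vel": joint speeds; "tau": joint torques, N m; "eef_pos": TCP position; "tool_rot": TCP orientation; "ft_force": force on the tool from outside, world axes, zero at the start; "ft_torque": the same for the moment, N m; "grip_width": finger opening in m; "grasp_force": force on a finger pad.
Only numpy, scipy, OpenCV 4.12 (cv2) and the standard library are available. Lean on these libraries where they do the work, as an engineer would, in place of code of your own. Each camera call takes 0.05 s, during which the arm holds its last target. There are 200 camera calls.

## Working session

There is one attempt and no reset: what is moved stays moved. The work goes in short steps, Python scripts to look and compute and a shell command to move; the robot and the scene stay as the last step left them, time stands still between calls to the robot, and variables do not carry over. Pictures are saved under pics/ and viewed, at most 14 in all, crops included, and the job is handed in when it is done.

```bash
ls; mkdir -p pics
cat > h.py <<'E'
import numpy as np,cv2
from scipy.spatial.transform import Rotation as R
from workcell import bot,vision,workorder
def T(p,o=None):
    if 'rvec' in p:
        M=np.eye(4);M[:3,:3]=cv2.Rodrigues(np.array(p['rvec'],float))[0];M[:3,3]=np.ravel(p['tvec']);return np.linalg.inv(M)
    W=np.eye(4);W[:3,:3]=R.from_quat(o['tool_rot']).as_matrix();W[:3,3]=o['eef_pos'];return W@np.array(p['tool_from_camera'])
def shot(n):
    o=bot.get_obs();p=vision.camera(n);return p,T(p,o)
def ray(p,M,uv,z):
    d=M[:3,:3]@np.linalg.inv(p['K'])@np.array([uv[0],uv[1],1.]);return M[:3,3]+d*(z-M[2,3])/d[2]
def cloud(p,M):
    z=p['z_map'];v,u=np.mgrid[:z.shape[0],:z.shape[1]]
    c=np.stack([u,v,np.ones_like(u)],-1)@np.linalg.inv(p['K']).T*z[...,None]
    return c@M[:3,:3].T+M[:3,3]
def proj(p,M,P):
    q=np.linalg.inv(M)@np.append(P,1);q=p['K']@q[:3];return q[:2]/q[2]
E
python3 - <<'E'
from h import *
o=bot.get_obs();print(o)
for n in('scene','top'):
    p,M=shot(n);cv2.imwrite(f'pics/{n}0.png',p['image']);print(n,M.round(3).tolist())
    c=cloud(p,M)
    for q in['guide_base','bush0','collar_a','collar_a_hole','pin_a','pin_rack','roll_tray','cup0','roll_a','red_pen','tape','clear_cup','sealer_handle']:
        for d in vision.place_of(p,q):
            u,v=d['position'];ui,vi=int(np.clip(u,0,511)),int(np.clip(v,0,383))
            print(q,round(d['score'],2),[round(u),round(v)],c[vi,ui].round(3) if p['z_map'][vi,ui]>0 else None, ray(p,M,(u,v),{'bush0':.0295,'collar_a':.03,'collar_a_hole':.03,'pin_a':.006,'cup0':.005}.get(q,0)).round(3)[:2])
E
```

```text
pics
{'clock': 0.0, 'joint_pos': array([1.21597139e+00, 2.41401658e-01, 3.69746176e-03, 1.33523365e+00,
       6.19133594e-06, 1.57082443e+00]), 'joint_vel': array([-0.0015481 , -0.0009869 ,  0.00041835, -0.00161848,  0.00079188,
       -0.00139209]), 'tau': array([ 3.98762113e-04, -3.72317398e+01,  2.52407634e+01,  1.69390684e-02,
       -1.53309757e-04,  2.02185447e-06]), 'eef_pos': array([0.17348237, 0.46823632, 0.23040843]), 'tool_rot': array([ 1.76496983e-01,  9.84300599e-01, -1.05341004e-03, -1.92003601e-04]), 'ft_force': array([-0.8820398 , -0.78614299, -0.77875044]), 'ft_torque': array([-0.01560238,  0.00878901,  0.00274578]), 'grasp_force': 0.0, 'grip_width': 0.08539031615617079}
scene [[0.761, -0.323, 0.563, -0.337], [-0.649, -0.362, 0.67, -0.961], [-0.012, -0.875, -0.485, 0.878], [0.0, 0.0, 0.0, 1.0]]
guide_base 0.65 [290, 241] [ 0.548 -0.061  0.016] [ 0.565 -0.047]
guide_base 0.23 [200, 222] [0.378 0.206 0.035] [0.409 0.254]
bush0 0.78 [255, 223] [0.52  0.085 0.029] [0.521 0.082]
bush0 0.75 [317, 258] [ 0.535 -0.193  0.03 ] [ 0.535 -0.197]
bush0 0.68 [282, 236] [ 0.554 -0
[... 2626 characters left out ...]
66 -0.357]
roll_a 0.6 [345, 210] [ 0.461 -0.342  0.038] [ 0.462 -0.352]
roll_a 0.58 [335, 245] [ 0.308 -0.295  0.001] [ 0.308 -0.298]
roll_a 0.52 [365, 224] [ 0.395 -0.423  0.042] [ 0.399 -0.436]
roll_a 0.41 [321, 226] [ 0.392 -0.238 -0.006] [ 0.389 -0.24 ]
red_pen 0.63 [148, 212] [ 0.462  0.523 -0.   ] [0.459 0.52 ]
tape 0.79 [303, 146] [ 0.759 -0.168 -0.005] [ 0.757 -0.17 ]
clear_cup 0.7 [144, 188] [0.571 0.545 0.   ] [0.567 0.545]
sealer_handle 0.9 [212, 167] [ 0.667  0.247 -0.002] [0.663 0.244]
sealer_handle 0.46 [211, 224] [0.396 0.234 0.071] [0.402 0.242]
sealer_handle 0.29 [251, 188] [0.555 0.065 0.067] [0.564 0.065]
sealer_handle 0.25 [307, 147] [ 0.753 -0.191 -0.002] [ 0.753 -0.191]
```

Run:
```python
import cv2
a=cv2.imread('pics/scene0.png')[130:370,150:410];cv2.imwrite('pics/s1.png',cv2.resize(a,None,fx=2.5,fy=2.5,interpolation=2)[:600])
a=cv2.imread('pics/top0.png')[130:270,130:390];cv2.imwrite('pics/t1.png',cv2.resize(a,None,fx=3,fy=3,interpolation=2)[:,:800])
```

```text
(no output)
```

View pics/s1.png

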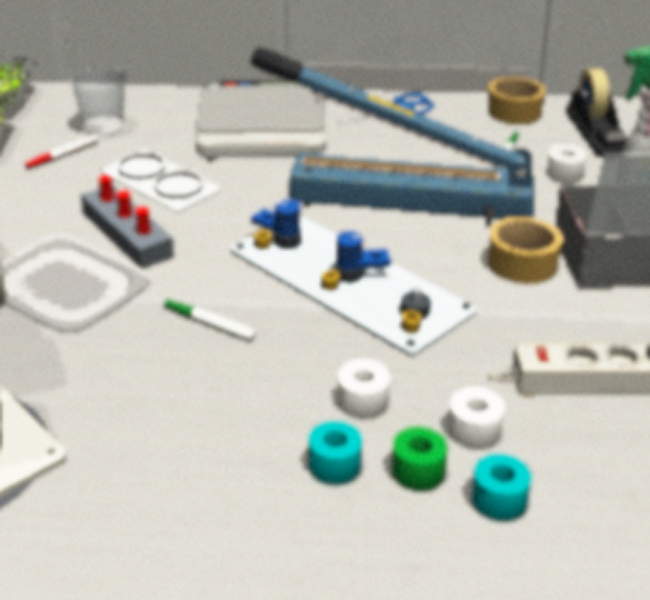

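View pics/t1.png

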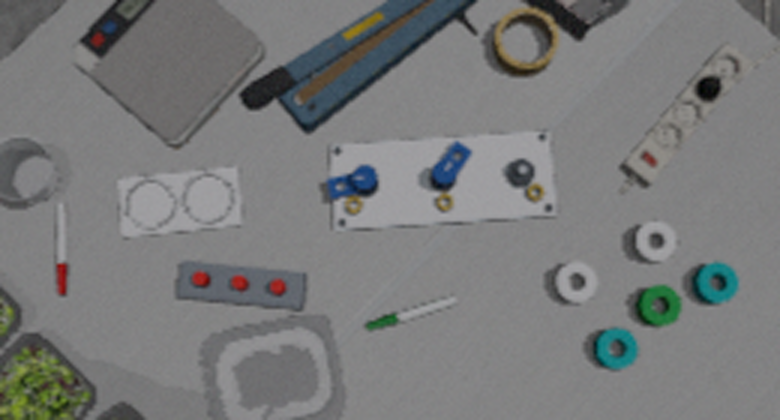

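The top view (in crop pixels) shows two collars, at (365,180) with its lug towards +y and at (443,178) with its lug pointing away. The third station, at (520,172), is empty. Three pins stand at (200,278), (239,283) and (277,287), and the tray cups are at (151,203) and (209,199).

Roll candidates, in the same crop:
- **White, the ones I want:** (576,283) and (656,242), both near the power strip.
- **Look-alikes to leave:** turquoise (716,283) and (615,348), and green (659,305).
- **Also not wanted:** a white tape far back at scene crop (567,162).

Next I go above the rack.

```bash
cat >> h.py <<'E'
def to(x,y,z,yaw=None):
    "turn about tool z (to be done first), then shift in tool axes, mm; yaw deg of tool y axis (mod 180 if not exact)"
    o=bot.get_obs();A=R.from_quat(o['tool_rot']).as_matrix();cy=np.degrees(np.arctan2(A[1,1],A[0,1]))
    cur=cy if yaw is None else yaw
    dt=(cur-cy+90)%180-90
    B=np.array([[np.sin(np.radians(cy+dt)),np.cos(np.radians(cy+dt)),0],[-np.cos(np.radians(cy+dt)),np.sin(np.radians(cy+dt)),0],[0,0,-1]])
    s=B.T@(np.array([x,y,z])-o['eef_pos'])*1000
    tilt=A[:,2]
    print('pos',o['eef_pos'].round(4),'yaw',round(cy,1),'tilt',tilt[:2].round(4),'| turn wz',round(-np.radians(dt),3),'shift',s.round(1),'w',round(o['grip_width']*1000,1),'t',round(o['clock'],2),'j',o['joint_pos'].round(2))
E
python3 -m creep '[[[-40,-20,0],[0,0,0]],[[-40,-20,0],[0,0,0]],[[-40,-20,0],[0,0,0]],[[-40,-20,0],[0,0,0]],[[-40,-20,0],[0,0,0]],[[-40,-20,0],[0,0,0]],[[-41,-21,0],[0,0,0]],[[0,0,0],[0,0,0]],[[0,0,0],[0,0,0]]]'
python3 - <<'E'
from h import *
to(.388,.239,.23)
p,M=shot('wrist');cv2.imwrite('pics/w1.png',p['image']);print(M.round(3).tolist(),np.array(p['tool_from_camera']).round(3).tolist())
for q in['pin_a','pin_rack','cup0','bush0','collar_a']:
    for d in vision.place_of(p,q): print(q,round(d['score'],2),np.round(d['position']),ray(p,M,d['position'],{'bush0':.0295,'collar_a':.03,'pin_a':.006,'cup0':.005}.get(q,0)).round(3)[:2])
E
```

```text
clock: 2.52
eef_pos: [0.388, 0.2391, 0.2313]
tool_rot: [0.177, 0.984, 0.0, -0.0]
ft_force: [0.2, 0.2, -0.2]
grip_width: 0.0855
grasp_force: 0.0
pos [0.388  0.2391 0.2313] yaw 69.6 tilt [-0.0005  0.0003] | turn wz -0.0 shift [ 0.  -0.1  1.3] w 85.5 t 2.52 j [ 0.55  0.15 -0.1   1.31  0.    0.91]
[[0.348, 0.886, 0.305, 0.309], [0.937, -0.329, -0.113, 0.269], [0.0, 0.325, -0.946, 0.373], [0.0, 0.0, 0.0, 1.0]] [[-0.0, -0.946, -0.325, 0.084], [1.0, -0.0, 0.0, 0.0], [-0.0, -0.325, 0.946, -0.142], [0.0, 0.0, 0.0, 1.0]]
pin_a 0.73 [224. 179.] [0.397 0.193]
pin_a 0.71 [296. 158.] [0.403 0.296]
pin_a 0.66 [203. 292.] [0.559 0.09 ]
pin_a 0.61 [259. 168.] [0.398 0.245]
pin_rack 0.72 [258. 167.] [0.398 0.242]
cup0 0.81 [376. 215.] [0.523 0.379]
cup0 0.64 [323. 234.] [0.526 0.299]
bush0 0.9 [184. 282.] [0.518 0.082]
bush0 0.89 [ 39. 338.] [ 0.533 -0.183]
bush0 0.65 [106. 311.] [ 0.524 -0.054]
collar_a 0.89 [182. 301.] [0.547 0.064]
```

View pics/w1.png

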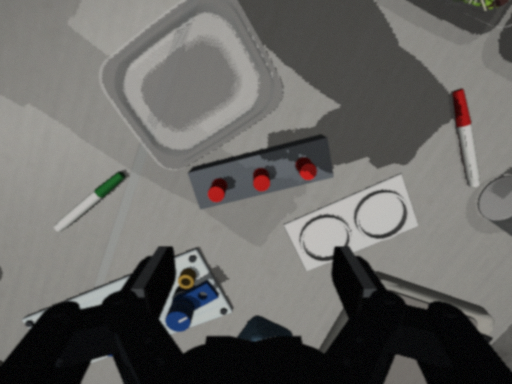

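The wrist view shows the rack pins at (217,189), (261,179) and (307,168), the cups at (324,237) and (381,212), and collar 0 at (180,318) with its bush at (187,280). The bushes fan out, so I measure each one separately.

```bash
python3 - <<'E'
from h import *
p,M=shot('wrist');c=cloud(p,M)
hsv=cv2.cvtColor(p['image'],cv2.COLOR_BGR2HSV)
m=(((hsv[...,0]<8)|(hsv[...,0]>172))&(hsv[...,1]>120)&(hsv[...,2]>80)).astype(np.uint8)
n,l,s,ct=cv2.connectedComponentsWithStats(m)
for i in range(1,n):
    if s[i,4]<60: continue
    q=c[l==i]; t=q[q[:,2]>.063]
    if len(t)>10: print(ct[i].round(),s[i,4],t.mean(0).round(4),(t.min(0)+t.max(0)).round(4)/2,q[:,2].max())
to(.50,0,.23,90)
E
python3 -m creep '[[[-8,-50,0],[0,0,0]],[[-8,-50,0],[0,0,0]],[[-8,-50,0],[0,0,0]],[[-8,-50,0],[0,0,0]],[[0,0,0],[0,0,-0.18]],[[0,0,0],[0,0,-0.18]],[[0,0,0],[0,0,0]],[[0,0,0],[0,0,0]]]'
python3 - <<'E'
from h import *
to(.52,-.0,.2,90)
E
```

```text
[307. 172.] 219 [0.4056 0.2992 0.0709] [0.3621  0.28905 0.21935] 0.37342213642256755
[261. 183.] 230 [0.3999 0.245  0.0695] [0.40035 0.245   0.06715] 0.0712366029518865
[215. 194.] 224 [0.3938 0.1911 0.0709] [0.35625 0.22505 0.21965] 0.37342213642256755
pos [0.3877 0.2397 0.2314] yaw 69.8 tilt [0.     0.0001] | turn wz -0.353 shift [ 112.3 -239.7    1.4] w 85.5 t 2.88 j [ 0.55  0.15 -0.1   1.31  0.    0.91]
clock: 3.88
eef_pos: [0.3487, 0.0406, 0.2313]
tool_rot: [-0.002, 1.0, -0.0, 0.0]
ft_force: [-0.2, -0.4, -0.3]
grip_width: 0.0855
grasp_force: 0.0
pos [0.3487 0.0406 0.2313] yaw 90.2 tilt [ 0. -0.] | turn wz 0.003 shift [171.3 -40.6  31.3] w 85.5 t 3.88 j [ 0.12 -0.06 -0.33  1.3  -0.    0.11]
```

```bash
python3 - <<'E'
s=open('h.py').read()
a=s.index("    B=np.array");b=s.index("    s=B.T")
s=s[:a]+"    k,c=np.sin(np.radians(cy+dt)),np.cos(np.radians(cy+dt));B=np.array([[-k,c,0],[c,k,0],[0,0,-1]])\n"+s[b:]
open('h.py','w').write(s)
E
python3 -m creep '[[[-58,-13,10],[0,0,0]],[[-57,-13,10],[0,0,0]],[[-57,-13,10],[0,0,0]],[[0,0,0],[0,0,0]],[[0,0,0],[0,0,0]]]'
python3 - <<'E'
from h import *
to(.52,-.0,.2,90)
p,M=shot('wrist');cv2.imwrite('pics/w2.png',p['image'])
for q in['bush0','collar_a','collar_a_hole','guide_base']:
    for d in vision.place_of(p,q): print(q,round(d['score'],2),np.round(d['position']),ray(p,M,d['position'],{'bush0':.0295,'collar_a':.03,'collar_a_hole':.03,'pin_a':.006,'cup0':.005}.get(q,0)).round(4)[:2])
E
```

```text
clock: 4.5
eef_pos: [0.5203, 0.0026, 0.2005]
tool_rot: [-0.002, 1.0, 0.0, -0.001]
ft_force: [-0.5, -0.7, -0.1]
grip_width: 0.0855
grasp_force: 0.0
pos [0.5203 0.0026 0.2005] yaw 90.3 tilt [-0.0026  0.0001] | turn wz 0.005 shift [ 0.3 -2.6  0.5] w 85.5 t 4.5 j [0.   0.3  0.   1.28 0.   0.  ]
bush0 0.84 [321. 171.] [0.5173 0.0829]
bush0 0.78 [209. 173.] [ 0.5205 -0.0489]
bush0 0.62 [ 99. 182.] [ 0.5327 -0.1804]
collar_a 0.96 [305. 194.] [0.5462 0.0658]
collar_a 0.73 [210. 202.] [ 0.5572 -0.0494]
collar_a_hole 0.63 [336. 191.] [0.5426 0.1028]
guide_base 0.82 [214. 196.] [ 0.5593 -0.048 ]
guide_base 0.66 [469.  66.] [0.4016 0.2483]
guide_base 0.64 [321. 172.] [0.5266 0.0897]
guide_base 0.53 [483. 177.] [0.5318 0.3002]
```

View pics/w2.png

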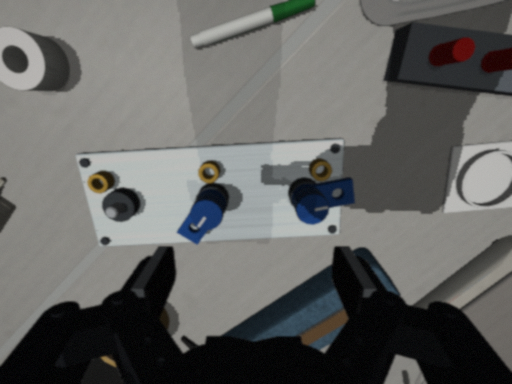

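The view from above the plate shows collar 0's hub at (310,203) with its lug hole at (338,193), and bush 0 at (321,170). Collar 1's hub is at (209,205) with its lug towards (190,235), and bush 1 is at (209,172). Next I refine the hub centres from depth.

```bash
cat >> h.py <<'E'
def hubs():
    p,M=shot('wrist');c=cloud(p,M);im=p['image'].astype(int)
    m=(im[...,0]>im[...,2]+25)&(im[...,0]>im[...,1]+10)
    k=m&(c[...,2]>.062)&(c[...,2]<.078)
    k=cv2.morphologyEx(k.astype(np.uint8),cv2.MORPH_CLOSE,np.ones((5,5)))
    n,l,s,ct=cv2.connectedComponentsWithStats(k)
    for i in range(1,n):
        if s[i,4]<100: continue
        cs,_=cv2.findContours((l==i).astype(np.uint8),0,1);e=cv2.minEnclosingCircle(max(cs,key=len))
        q=c[(l==i)&m];print('hub',ct[i].round(),s[i,4],ray(p,M,ct[i],.07).round(4),ray(p,M,e[0],.07).round(4),'z',np.median(q[:,2]).round(4))
    for q,z in(('bush0',.0295),('collar_a_hole',.04),('collar_a',.03)):
        for d in vision.place_of(p,q):print(q,round(d['score'],2),np.round(d['position']),ray(p,M,d['position'],z).round(4)[:2])
    return p,M,c
E
python3 - <<'E'
from h import *
hubs()
to(.546,.0655,.12,90)
E
```

```text
hub [312. 207.] 776 [0.5487 0.0664 0.07  ] [0.5483 0.0666 0.07  ] z 0.0695
hub [206. 213.] 776 [ 0.5555 -0.0474  0.07  ] [ 0.5554 -0.0475  0.07  ] z 0.0695
bush0 0.95 [320. 171.] [0.5191 0.082 ]
bush0 0.92 [ 97. 182.] [ 0.5336 -0.183 ]
bush0 0.84 [209. 171.] [ 0.52   -0.0492]
bush0 0.68 [484. 176.] [0.524  0.2776]
collar_a_hole 0.72 [334. 192.] [0.541  0.0982]
collar_a 0.82 [305. 193.] [0.5463 0.0663]
collar_a 0.63 [211. 199.] [ 0.5547 -0.0483]
pos [0.5207 0.0024 0.202 ] yaw 90.3 tilt [0.0012 0.    ] | turn wz 0.005 shift [-25.3  63.1  82. ] w 85.6 t 4.95 j [ 0.    0.29  0.    1.28 -0.   -0.  ]
```

```bash
python3 -m creep '[[[-14,32,20],[0,0,0]],[[-13,32,20],[0,0,0]],[[0,0,35],[0,0,0]],[[0,0,0],[0,0,0]],[[0,0,0],[0,0,0]]]' 70
python3 - <<'E'
from h import *
to(.548,.0662,.048)
hubs()
E
```

```text
clock: 5.58
eef_pos: [0.548, 0.0662, 0.1274]
tool_rot: [-0.002, 1.0, 0.0, 0.001]
ft_force: [0.7, 0.5, 0.3]
grip_width: 0.07
grasp_force: 0.0
pos [0.548  0.0662 0.1274] yaw 90.3 tilt [0.0011 0.0001] | turn wz -0.0 shift [ 0.   0.  79.4] w 70.0 t 5.58 j [ 0.12  0.41 -0.04  1.12 -0.    0.12]
hub [253. 210.] 1333 [0.5481 0.0663 0.07  ] [0.5477 0.0674 0.07  ] z 0.0695
hub [110. 218.] 1451 [ 0.5555 -0.0468  0.07  ] [ 0.5558 -0.0467  0.07  ] z 0.0695
bush0 0.95 [123. 166.] [ 0.5227 -0.0494]
collar_a_hole 0.62 [290. 187.] [0.5385 0.0988]
collar_a 0.86 [253. 195.] [0.5501 0.0667]
collar_a 0.68 [128. 201.] [ 0.5558 -0.0497]
```

```bash
python3 -m creep '[[[0,0,25],[0,0,0]],[[0,0,25],[0,0,0]],[[0,0,20],[0,0,0]],[[0,0,9],[0,0,0]],[[0,0,0],[0,0,0]]]'
python3 -m creep '[[[0,0,0],[0,0,0]],[[0,0,0],[0,0,0]],[[0,0,0],[0,0,0]],[[0,0,0],[0,0,0]],[[0,0,0],[0,0,0]],[[0,0,0],[0,0,0]]]' 20
python3 -m creep '[[[0,0,0],[0,0,-0.16]],[[0,0,0],[0,0,-0.16]],[[0,0,0],[0,0,-0.16]],[[0,0,0],[0,0,-0.16]],[[0,0,0],[0,0,-0.16]],[[0,0,0],[0,0,0]],[[0,0,0],[0,0,0]]]'
```

```text
clock: 6.4
eef_pos: [0.5476, 0.0662, 0.0474]
tool_rot: [-0.002, 1.0, -0.0, -0.0]
ft_force: [0.2, -0.0, 0.3]
grip_width: 0.0698
grasp_force: 0.0
clock: 7.15
eef_pos: [0.5487, 0.0664, 0.0487]
tool_rot: [-0.003, 1.0, 0.0, 0.001]
ft_force: [-0.8, 0.2, 5.7]
grip_width: 0.034
grasp_force: 60.0
clock: 8.02
eef_pos: [0.549, 0.0662, 0.0487]
tool_rot: [-0.392, 0.92, -0.001, 0.001]
ft_force: [0.2, -1.1, 5.1]
grip_width: 0.034
grasp_force: 60.1
```

```bash
python3 -m creep '[[[0,0,0],[0,0,0]],[[0,0,0],[0,0,0]],[[0,0,0],[0,0,0]],[[0,0,-30],[0,0,0]],[[0,0,-40],[0,0,0]],[[0,0,-10],[0,0,0]],[[0,0,0],[0,0,0]],[[0,0,0],[0,0,0]]]' 70
python3 - <<'E'
from h import *
p,M,c=hubs();to(.548,.0662,.048)
cv2.imwrite('pics/w3.png',p['image'])
E
```

```text
clock: 9.02
eef_pos: [0.5465, 0.0663, 0.1258]
tool_rot: [-0.392, 0.92, 0.0, -0.001]
ft_force: [0.1, -1.0, -0.9]
grip_width: 0.0698
grasp_force: 0.0
hub [128. 109.] 2156 [ 0.5558 -0.0477  0.07  ] [ 0.5556 -0.0477  0.07  ] z 0.0695
hub [251. 213.] 1492 [0.5485 0.0669 0.07  ] [0.5483 0.0668 0.07  ] z 0.0695
bush0 0.59 [289. 186.] [0.5174 0.0846]
collar_a_hole 0.72 [288. 192.] [0.5202 0.0841]
collar_a 0.93 [147. 106.] [ 0.5561 -0.0491]
collar_a 0.72 [251. 194.] [0.5477 0.0661]
pos [0.5469 0.0663 0.1261] yaw 136.1 tilt [-0.0022 -0.0003] | turn wz -0.0 shift [-0.7 -0.9 78.1] w 69.9 t 9.22 j [ 0.12  0.41 -0.04  1.12 -0.   -0.68]
```

View pics/w3.png

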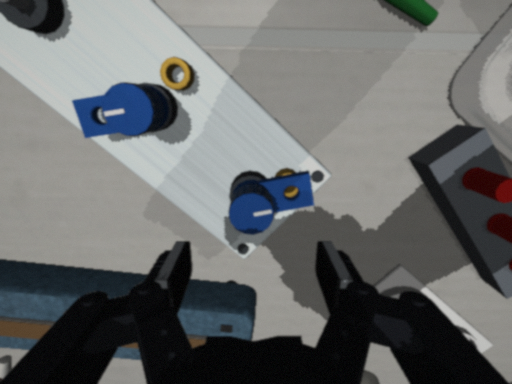

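```bash
cat >> h.py <<'E'
def lug(px,py,p,M,c):
    im=p['image'].astype(int);m=(im[...,0]>im[...,2]+25)&(im[...,0]>im[...,1]+10)
    r=np.hypot(c[...,0]-px,c[...,1]-py);k=m&(c[...,2]>.036)&(c[...,2]<.044)&(r>.022)&(r<.06)
    q=c[k][:,:2]-[px,py];rc=cv2.minAreaRect((q*1e4).astype(np.float32))
    mid=np.array(rc[0])/1e4;print('lug n',k.sum(),'mid ang',np.degrees(np.arctan2(mid[1],mid[0])).round(1),'mean ang',np.degrees(np.arctan2(*q.mean(0)[::-1])).round(1),'rect',np.round(rc[1])/10,rc[2])
E
python3 - <<'E'
from h import *
def brass(im,p,M):
    h=cv2.cvtColor(im,cv2.COLOR_BGR2HSV);m=((h[...,0]>12)&(h[...,0]<28)&(h[...,1]>110)&(h[...,2]>60)).astype(np.uint8)
    m=cv2.morphologyEx(m,cv2.MORPH_CLOSE,np.ones((5,5)))
    for ct in cv2.findContours(m,0,1)[0]:
        if cv2.contourArea(ct)>80:
            e=cv2.fitEllipse(ct);print('brass',np.round(e[0],1),np.round(e[1],1),ray(p,M,e[0],.0295).round(4),ray(p,M,e[0],.025).round(4))
p,M=shot('wrist');c=cloud(p,M);lug(.5483,.0667,p,M,c);lug(.5555,-.0475,p,M,c);brass(p['image'],p,M)
im=cv2.imread('pics/w2.png');o=dict(tool_rot=[-.0022,1,0,-.0006],eef_pos=[.5203,.0026,.2005]);print('w2');brass(im,p,T(p,o))
E
```

```text
lug n 1104 mid ang 144.7 mean ang 145.7 rect [30.7 35.8] 57.40519332885742
lug n 963 mid ang -34.3 mean ang -34.6 rect [30.1 27.8] 55.51926803588867
brass [ 22.5 328.7] [13.4 60.6] [0.8394 0.0044 0.0295] [0.846  0.0044 0.025 ]
brass [175.8  72.8] [28.1 31.9] [ 0.5203 -0.0494  0.0295] [ 0.5209 -0.0505  0.025 ]
w2
brass [324.9 327.5] [10.  65.4] [0.7514 0.1076 0.0295] [0.7559 0.1091 0.025 ]
brass [ 97.8 182.9] [17.  19.9] [ 0.5341 -0.1816  0.0295] [ 0.5355 -0.1842  0.025 ]
brass [208.5 172.5] [18.7 19.8] [ 0.5208 -0.0494  0.0295] [ 0.522  -0.0501  0.025 ]
brass [321.1 170.5] [17.7 19.1] [0.5178 0.0825 0.0295] [0.519  0.0837 0.025 ]
```

```bash
python3 -m creep '[[[-1,-1,30],[0,0,0]],[[0,0,30],[0,0,0]],[[0,0,18],[0,0,0]],[[0,0,0],[0,0,0]],[[0,0,0],[0,0,0]]]' 
python3 -m creep '[[[0,0,0],[0,0,0]],[[0,0,0],[0,0,0]],[[0,0,0],[0,0,0]],[[0,0,0],[0,0,0]],[[0,0,0],[0,0,0]],[[0,0,0],[0,0,-0.065]],[[0,0,0],[0,0,-0.065]],[[0,0,0],[0,0,0]],[[0,0,0],[0,0,0]]]' 20
python3 -m creep '[[[0,0,0],[0,0,0]],[[0,0,0],[0,0,0]],[[0,0,0],[0,0,0]],[[0,0,-40],[0,0,0]],[[0,0,-40],[0,0,0]],[[29,-25,0],[0,0,0]],[[29,-24,0],[0,0,0]],[[29,-25,0],[0,0,0]],[[0,0,0],[0,0,0]],[[0,0,0],[0,0,0]]]' 70
python3 - <<'E'
from h import *
p,M,c=hubs();to(.5555,-.0475,.048)
lug(.5483,.0667,p,M,c);lug(.5555,-.0475,p,M,c)
E
```

```text
clock: 9.9
eef_pos: [0.5495, 0.0665, 0.0499]
tool_rot: [-0.392, 0.92, -0.0, 0.0]
ft_force: [0.7, 0.7, -0.9]
grip_width: 0.0698
grasp_force: 0.0
clock: 11.02
eef_pos: [0.55, 0.0666, 0.0506]
tool_rot: [-0.451, 0.893, -0.0, 0.001]
ft_force: [-1.1, -0.7, 6.1]
grip_width: 0.0338
grasp_force: 60.1
clock: 12.28
eef_pos: [0.5567, -0.0474, 0.129]
tool_rot: [-0.451, 0.893, 0.0, -0.0]
ft_force: [0.2, -0.3, 0.7]
grip_width: 0.0699
grasp_force: 0.0
hub [252. 207.] 1484 [ 0.556  -0.0491  0.07  ] [ 0.5561 -0.0492  0.07  ] z 0.0694
hub [321. 303.] 177 [0.5613 0.0626 0.07  ] [0.5591 0.0637 0.07  ] z 0.0695
bush0 0.8 [284. 168.] [ 0.5204 -0.0489]
bush0 0.76 [358. 268.] [0.5186 0.0827]
bush0 0.67 [173.  43.] [ 0.5331 -0.1835]
collar_a_hole 0.59 [359. 268.] [0.5172 0.0755]
collar_a 0.77 [324. 273.] [0.5505 0.0672]
collar_a 0.69 [252. 191.] [ 0.5562 -0.0488]
pos [ 0.5568 -0.0465  0.1292] yaw 143.7 tilt [-0.0003  0.0001] | turn wz -0.0 shift [ 1.6  0.5 81.2] w 69.9 t 12.47 j [-0.08  0.42 -0.02  1.14  0.   -1.02]
lug n 466 mid ang 153.4 mean ang 156.9 rect [30.8 26.1] 66.56676483154297
lug n 1092 mid ang -34.5 mean ang -35.9 rect [30.5 38.8] 55.63922882080078
```

```bash
python3 -m creep '[[[2,0,30],[0,0,0]],[[0,0,30],[0,0,0]],[[0,0,20],[0,0,0]],[[0,0,0],[0,0,0]],[[0,0,0],[0,0,0]]]' 
python3 -m creep '[[[0,0,0],[0,0,0]],[[0,0,0],[0,0,0]],[[0,0,0],[0,0,0]],[[0,0,0],[0,0,0]],[[0,0,0],[0,0,0]]]' 20
python3 -m creep '[[[0,0,0],[0,0,0.177]],[[0,0,0],[0,0,0.177]],[[0,0,0],[0,0,0.177]],[[0,0,0],[0,0,0.177]],[[0,0,0],[0,0,0.177]],[[0,0,0],[0,0,0.177]],[[0,0,0],[0,0,0.177]]]'
python3 -m creep '[[[0,0,0],[0,0,0.177]],[[0,0,0],[0,0,0.177]],[[0,0,0],[0,0,0.177]],[[0,0,0],[0,0,0.177]],[[0,0,0],[0,0,0.177]],[[0,0,0],[0,0,0.177]],[[0,0,0],[0,0,0.177]],[[0,0,0],[0,0,0]],[[0,0,0],[0,0,0]]]'
python3 -m creep '[[[0,0,0],[0,0,0]],[[0,0,0],[0,0,0]],[[0,0,0],[0,0,0]],[[0,0,-40],[0,0,0]],[[0,0,-40],[0,0,0]],[[0,0,0],[0,0,0]],[[0,0,0],[0,0,0]]]' 70
python3 - <<'E'
from h import *
p,M,c=hubs();to(.5555,-.048,.048)
lug(.5483,.0667,p,M,c);lug(.5557,-.048,p,M,c)
E
```

```text
clock: 13.1
eef_pos: [0.5564, -0.0487, 0.0501]
tool_rot: [-0.451, 0.892, -0.0, 0.001]
ft_force: [1.0, -0.2, 0.4]
grip_width: 0.07
grasp_force: 0.0
clock: 13.72
eef_pos: [0.5567, -0.0492, 0.0506]
tool_rot: [-0.451, 0.893, -0.001, 0.001]
ft_force: [-0.5, 0.2, 5.4]
grip_width: 0.0343
grasp_force: 59.8
clock: 14.6
eef_pos: [0.5571, -0.0494, 0.0507]
tool_rot: [0.154, 0.988, -0.0, 0.002]
ft_force: [-0.6, -0.4, 5.5]
grip_width: 0.0339
grasp_force: 60.0
clock: 15.72
eef_pos: [0.5567, -0.0489, 0.0507]
tool_rot: [0.697, 0.717, 0.001, 0.001]
ft_force: [-0.5, 0.9, 6.0]
grip_width: 0.0339
grasp_force: 60.1
clock: 16.6
eef_pos: [0.5553, -0.0491, 0.1288]
tool_rot: [0.697, 0.717, -0.0, -0.0]
ft_force: [0.2, 0.4, -1.1]
grip_width: 0.0702
grasp_force: 0.0
hub [251.  44.] 2373 [0.5503 0.068  0.07  ] [0.5505 0.0682 0.07  ] z 0.0694
hub [255. 208.] 1470 [ 0.5564 -0.0477  0.07  ] [ 0.5564 -0.0477  0.07  ] z 0.0694
bush0 0.69 [216. 190.] [ 0.5203 -0.0465]
bush0 0.57 [208.  31.] [0.5163 0.0826]
bush0 0.57 [230. 306.] [ 0.5338 -0.1785]
collar_a_hole 0.67 [209.  29.] [0.5184 0.0819]
collar_a 0.89 [254. 194.] [ 0.5561 -0.0499]
collar_a 0.79 [251.  53.] [0.55   0.0681]
pos [ 0.5547 -0.049   0.1278] yaw 1.6 tilt [-0.0029  0.0003] | turn wz -0.0 shift [ 1.   0.8 79.8] w 70.3 t 16.8 j [-0.09  0.42 -0.02  1.14  0.    1.45]
lug n 1617 mid ang 152.3 mean ang 151.9 rect [30.2 35. ] 66.43304443359375
lug n 1030 mid ang -174.9 mean ang -176.5 rect [35.9 31.1] 2.5864830017089844
```

```bash
python3 -m creep '[[[0,0,-30],[0,0,-0.177]],[[0,0,0],[0,0,-0.177]],[[0,0,0],[0,0,-0.177]],[[0,0,0],[0,0,-0.177]],[[0,0,0],[0,0,-0.177]],[[0,0,0],[0,0,-0.177]],[[0,0,0],[0,0,-0.177]],[[0,0,0],[0,0,-0.177]],[[0,0,0],[0,0,-0.177]]]' 
python3 -m creep '[[[30,50,0],[0,0,0]],[[30,50,0],[0,0,0]],[[30,50,0],[0,0,0]],[[29,49,0],[0,0,0]],[[29,49,0],[0,0,0]],[[0,0,0],[0,0,0]],[[0,0,0],[0,0,0]]]' 42
cat >> h.py <<'E'
def heads():
    p,M=shot('wrist');c=cloud(p,M);h=cv2.cvtColor(p['image'],cv2.COLOR_BGR2HSV)
    m=((h[...,0]<8)|(h[...,0]>172))&(h[...,1]>110)&(h[...,2]>60)&(c[...,2]>.03)&(c[...,2]<.15)
    n,l,s,ct=cv2.connectedComponentsWithStats(m.astype(np.uint8))
    for i in range(1,n):
        if s[i,4]<60: continue
        q=c[l==i];zt=np.percentile(q[:,2],90);k=(l==i)&(c[...,2]>zt-.003)
        cs,_=cv2.findContours(k.astype(np.uint8),0,1);e=cv2.minEnclosingCircle(max(cs,key=len))
        print('head',ct[i].round(),s[i,4],'top z',zt.round(4),ray(p,M,e[0],zt).round(4),'rad mm',(e[1]*(M[2,3]-zt)/p['K'][0,0]*1e3/.946).round(1),'mean',c[k].mean(0).round(4))
    return p,M,c
E
python3 - <<'E'
from h import *
heads();to(.394,.191,.038,93)
E
```

```text
clock: 17.92
eef_pos: [0.5552, -0.0491, 0.1582]
tool_rot: [-0.028, 1.0, 0.0, -0.001]
ft_force: [0.6, 0.1, -0.5]
grip_width: 0.0696
grasp_force: 0.0
clock: 18.8
eef_pos: [0.3954, 0.191, 0.1589]
tool_rot: [-0.026, 1.0, -0.0, -0.0]
ft_force: [-0.1, 0.5, -0.2]
grip_width: 0.0418
grasp_force: 0.0
head [251. 193.] 430 top z 0.0703 [0.3941 0.1902 0.0703] rad mm 9.7 mean [0.394  0.1902 0.0694]
head [312. 204.] 360 top z 0.0702 [0.3991 0.2443 0.0702] rad mm 9.7 mean [0.3998 0.2446 0.0694]
head [370. 213.] 358 top z 0.0703 [0.4059 0.2991 0.0703] rad mm 9.8 mean [0.4057 0.2991 0.0695]
pos [0.3958 0.1906 0.159 ] yaw 92.8 tilt [-0.0003 -0.0006] | turn wz -0.003 shift [  1.8   0.5 121. ] w 42.1 t 18.85 j [ 0.45  0.17 -0.28  1.12 -0.    0.4 ]
```

```bash
python3 -m creep '[[[2,0,40],[0,0,0]],[[0,0,40],[0,0,0]],[[0,0,25],[0,0,0]],[[0,0,14],[0,0,0]],[[0,0,0],[0,0,0]],[[0,0,0],[0,0,0]]]' 
python3 -m creep '[[[0,0,0],[0,0,0]],[[0,0,0],[0,0,0]],[[0,0,0],[0,0,0]],[[0,0,0],[0,0,0]],[[0,0,-20],[0,0,0]],[[0,0,-30],[0,0,0]],[[0,0,-30],[0,0,0]],[[0,0,0],[0,0,0]],[[0,0,0],[0,0,0]]]' 5
python3 - <<'E'
from h import *
heads();to(.5202,-.0497,.12,93)
E
```

```text
clock: 19.6
eef_pos: [0.3944, 0.1905, 0.0407]
tool_rot: [-0.024, 1.0, 0.0, 0.0]
ft_force: [-0.0, 0.3, -0.0]
grip_width: 0.042
grasp_force: 0.0
clock: 20.72
eef_pos: [0.3929, 0.1909, 0.1197]
tool_rot: [-0.025, 1.0, -0.0, -0.0]
ft_force: [-0.4, 0.1, -0.2]
grip_width: 0.0183
grasp_force: 58.7
head [322. 225.] 473 top z 0.0703 [0.3995 0.2443 0.0703] rad mm 9.5 mean [0.3996 0.2446 0.0694]
head [390. 235.] 467 top z 0.0703 [0.4047 0.2981 0.0703] rad mm 9.6 mean [0.4055 0.299  0.0695]
head [253. 277.] 1007 top z 0.1486 [0.3917 0.1915 0.1486] rad mm 8.3 mean [0.3922 0.1916 0.1479]
pos [0.3925 0.1907 0.1193] yaw 92.9 tilt [-0.0019 -0.0008] | turn wz -0.002 shift [-114.9 -246.8   -0.7] w 18.2 t 20.77 j [ 0.45  0.2  -0.35  1.02  0.    0.4 ]
```

```bash
python3 -m creep '[[[-23,-50,0],[0,0,0]],[[-23,-50,0],[0,0,0]],[[-23,-49,0],[0,0,0]],[[-23,-49,0],[0,0,0]],[[-23,-49,0],[0,0,0]],[[0,0,0],[0,0,0]],[[0,0,20],[0,0,0]],[[0,0,0],[0,0,0]],[[0,0,0],[0,0,0]]]'
python3 - <<'E'
from h import *
p,M,c=hubs();lug(.5557,-.048,p,M,c);to(.5202,-.0497,.048,93)
cv2.imwrite('pics/w4.png',p['image'][100:300,150:350].repeat(2,0).repeat(2,1))
heads()
E
```

```text
clock: 21.9
eef_pos: [0.5201, -0.049, 0.1001]
tool_rot: [-0.026, 1.0, 0.0, -0.001]
ft_force: [0.6, 0.1, -1.2]
grip_width: 0.0184
grasp_force: 58.9
hub [409. 268.] 1515 [0.5483 0.0666 0.07  ] [0.5485 0.0666 0.07  ] z 0.0695
bush0 0.93 [411. 211.] [0.5192 0.0837]
bush0 0.89 [252. 208.] [ 0.5236 -0.049 ]
bush0 0.88 [ 92. 210.] [ 0.5325 -0.1822]
collar_a_hole 0.63 [408. 207.] [0.5123 0.0739]
collar_a 0.75 [387. 241.] [0.5486 0.0692]
collar_a 0.68 [252. 242.] [ 0.5553 -0.0472]
collar_a 0.19 [410. 207.] [0.516 0.082]
lug n 1243 mid ang -175.3 mean ang -174.9 rect [38.4 30. ] 3.2171647548675537
pos [ 0.5211 -0.0495  0.101 ] yaw 92.9 tilt [ 0.0012 -0.0001] | turn wz -0.001 shift [ 0.9 -0.2 53. ] w 18.1 t 22.1 j [-0.09  0.38 -0.16  1.03  0.   -0.15]
head [253. 277.] 977 top z 0.1298 [ 0.5202 -0.0489  0.1298] rad mm 8.2 mean [ 0.5206 -0.0489  0.1292]
```

View pics/w4.png

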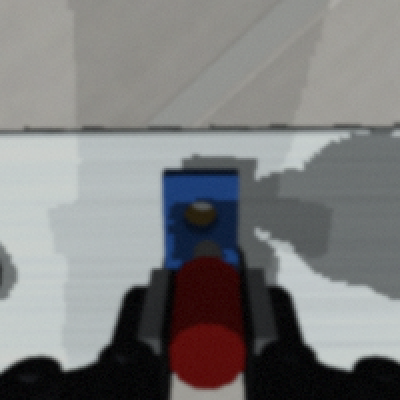

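The crop shows the lug hole with brass beneath it at crop (200,214) and the pin tip just in front at (207,247). I nudge about 1 mm and go down.

```bash
python3 -m creep '[[[0.5,-1,10],[0,0,0]],[[0,0,10],[0,0,0]],[[0,0,6],[0,0,0]],[[0,0,6],[0,0,0]],[[0,0,0],[0,0,0]]]' 
python3 -m creep '[[[0,0,6],[0,0,0]],[[0,0,6],[0,0,0]],[[0,0,0],[0,0,0]]]' 
python3 -m creep '[[[0,0,5],[0,0,0]],[[0,0,0],[0,0,0]]]'
```

```text
clock: 22.78
eef_pos: [0.5198, -0.0509, 0.0676]
tool_rot: [-0.025, 1.0, 0.0, -0.001]
ft_force: [-0.2, -0.2, 0.1]
grip_width: 0.018
grasp_force: 58.9
clock: 23.15
eef_pos: [0.5197, -0.0508, 0.0557]
tool_rot: [-0.025, 1.0, 0.0, -0.001]
ft_force: [-0.3, -0.0, 0.1]
grip_width: 0.0183
grasp_force: 58.9
clock: 23.4
eef_pos: [0.52, -0.0509, 0.0509]
tool_rot: [-0.025, 1.0, 0.0, -0.0]
ft_force: [-0.3, -1.3, -0.1]
grip_width: 0.0182
grasp_force: 58.9
```

```bash
python3 -m creep '[[[0,0,2.5],[0,0,0]],[[0,0,1.5],[0,0,0]],[[0,0,0],[0,0,0]]]' 
python3 -m creep '[[[0,0,0],[0,0,0]],[[0,0,0],[0,0,0]],[[0,0,0],[0,0,0]],[[0,0,-20],[0,0,0]],[[0,0,-50],[0,0,0]],[[0,0,-30],[0,0,0]],[[0,0,0],[0,0,0]],[[0,0,0],[0,0,0]]]' 40
python3 - <<'E'
from h import *
heads();to(.3995,.2447,.12,62)
E
```

```text
clock: 23.78
eef_pos: [0.5203, -0.0509, 0.0473]
tool_rot: [-0.025, 1.0, 0.0, 0.0]
ft_force: [-0.3, -0.3, 0.0]
grip_width: 0.0184
grasp_force: 58.9
clock: 24.78
eef_pos: [0.5198, -0.0508, 0.1467]
tool_rot: [-0.025, 1.0, 0.0, -0.0]
ft_force: [-0.0, -0.6, -0.8]
grip_width: 0.0399
grasp_force: 0.0
head [253. 204.] 381 top z 0.0762 [ 0.5195 -0.0501  0.0762] rad mm 9.0 mean [ 0.5199 -0.0501  0.0755]
pos [ 0.5194 -0.0508  0.1461] yaw 92.9 tilt [-0.0022  0.0002] | turn wz 0.539 shift [244.6 204.7  26.1] w 39.9 t 24.82 j [-0.1   0.34 -0.09  1.15  0.   -0.15]
```

```bash
python3 -m creep '[[[0,0,0],[0,0,0.18]],[[0,0,0],[0,0,0.18]],[[0,0,0],[0,0,0.18]],[[49,41,0],[0,0,0]],[[49,41,0],[0,0,0]],[[49,41,0],[0,0,0]],[[49,41,0],[0,0,0]],[[49,41,0],[0,0,0]],[[0,0,0],[0,0,0]],[[0,0,0],[0,0,0]]]'
python3 - <<'E'
from h import *
heads();to(.3995,.2446,.040,62)
E
```

```text
clock: 26.08
eef_pos: [0.4024, 0.2383, 0.1462]
tool_rot: [0.242, 0.97, -0.001, -0.001]
ft_force: [-0.3, -0.0, -0.1]
grip_width: 0.0403
grasp_force: 0.0
head [321. 172.] 457 top z 0.0703 [0.405  0.2994 0.0703] rad mm 10.2 mean [0.4056 0.2995 0.0694]
head [259. 196.] 404 top z 0.0704 [0.3996 0.2451 0.0704] rad mm 9.4 mean [0.4    0.245  0.0695]
pos [0.4029 0.2377 0.1464] yaw 61.9 tilt [-0.0016 -0.0015] | turn wz -0.002 shift [  6.2   4.5 106.4] w 40.0 t 26.12 j [ 0.53  0.24 -0.23  1.11 -0.    1.02]
```

```bash
python3 -m creep '[[[6,5,40],[0,0,0]],[[0,0,30],[0,0,0]],[[0,0,20],[0,0,0]],[[0,0,16],[0,0,0]],[[0,0,0],[0,0,0]],[[0,0,0],[0,0,0]]]' 
python3 -m creep '[[[0,0,0],[0,0,0]],[[0,0,0],[0,0,0]],[[0,0,0],[0,0,0]],[[0,0,0],[0,0,0]],[[0,0,-20],[0,0,0]],[[0,0,-30],[0,0,0]],[[0,0,-30],[0,0,0]],[[0,0,0],[0,0,0]],[[0,0,0],[0,0,0]]]' 5
python3 - <<'E'
from h import *
heads();to(.5176,.0832,.12,62)
E
```

```text
clock: 26.88
eef_pos: [0.401, 0.2452, 0.0417]
tool_rot: [0.244, 0.97, 0.0, 0.0]
ft_force: [-0.2, 0.1, 0.7]
grip_width: 0.04
grasp_force: 0.0
clock: 28.0
eef_pos: [0.3996, 0.2459, 0.1207]
tool_rot: [0.242, 0.97, -0.0, -0.0]
ft_force: [0.1, -0.3, 0.1]
grip_width: 0.0182
grasp_force: 58.6
head [320. 189.] 543 top z 0.0703 [0.4052 0.2995 0.0703] rad mm 9.9 mean [0.4055 0.2995 0.0695]
head [253. 276.] 989 top z 0.1485 [0.3989 0.2468 0.1485] rad mm 8.3 mean [0.399  0.2467 0.1478]
pos [0.3993 0.2457 0.1203] yaw 61.9 tilt [-0.0018 -0.0009] | turn wz -0.001 shift [-180.7  -87.9    0.3] w 18.1 t 28.05 j [ 0.55  0.26 -0.27  1.04  0.    1.04]
```

```bash
python3 -m creep '[[[-45,-22,0],[0,0,0]],[[-45,-22,0],[0,0,0]],[[-45,-22,0],[0,0,0]],[[-45,-22,0],[0,0,0]],[[0,0,0],[0,0,0]],[[0,0,20],[0,0,0]],[[0,0,0],[0,0,0]],[[0,0,0],[0,0,0]]]'
python3 - <<'E'
from h import *
p,M,c=hubs();lug(.5485,.0667,p,M,c);to(.5176,.0832,.048,62)
for u in ((256,207),(253,207),(250,207)): print(u,ray(p,M,u,.04).round(4))
cv2.imwrite('pics/w5.png',p['image'][100:300,150:350].repeat(2,0).repeat(2,1))
heads()
E
```

```text
clock: 29.05
eef_pos: [0.5169, 0.0843, 0.1011]
tool_rot: [0.242, 0.97, -0.0, -0.001]
ft_force: [0.5, -0.3, -0.1]
grip_width: 0.018
grasp_force: 58.7
bush0 0.86 [124. 274.] [ 0.5222 -0.0512]
bush0 0.55 [252. 204.] [0.5167 0.0832]
collar_a_hole 0.97 [252. 205.] [0.5136 0.0851]
collar_a 0.92 [255. 242.] [0.5489 0.0698]
collar_a 0.76 [146. 299.] [ 0.5546 -0.0499]
lug n 1201 mid ang 151.7 mean ang 151.9 rect [30.  38.1] 65.075439453125
pos [0.5179 0.0842 0.1019] yaw 62.0 tilt [0.0011 0.0002] | turn wz -0.0 shift [-0.2 -1.  53.9] w 18.5 t 29.25 j [ 0.16  0.38 -0.15  1.04  0.    0.65]
(256, 207) [0.5167 0.0874 0.04  ]
(253, 207) [0.5156 0.0853 0.04  ]
(250, 207) [0.5145 0.0832 0.04  ]
head [253. 276.] 979 top z 0.1298 [0.5171 0.085  0.1298] rad mm 8.3 mean [0.5172 0.085  0.1291]
head [ 98. 305.] 438 top z 0.076 [ 0.5193 -0.0481  0.076 ] rad mm 8.5 mean [ 0.5197 -0.049   0.0753]
```

View pics/w5.png

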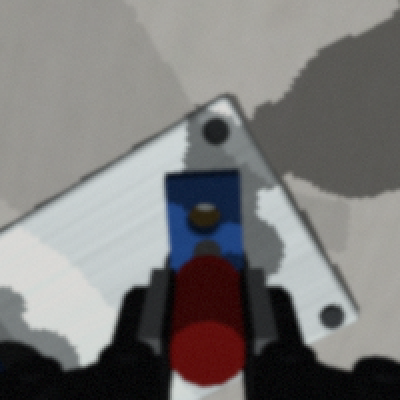

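Same geometry as the first pin: the hole is at crop (204,217), in line with the tip at (207,247). I insert it.

```bash
python3 -m creep '[[[0,-0.5,10],[0,0,0]],[[0,0,10],[0,0,0]],[[0,0,6],[0,0,0]],[[0,0,6],[0,0,0]],[[0,0,0],[0,0,0]]]' 
python3 -m creep '[[[0,0,6],[0,0,0]],[[0,0,6],[0,0,0]],[[0,0,0],[0,0,0]]]' 
python3 -m creep '[[[0,0,4],[0,0,0]],[[0,0,2.5],[0,0,0]],[[0,0,2],[0,0,0]],[[0,0,0],[0,0,0]]]'
```

```text
clock: 29.92
eef_pos: [0.5169, 0.0832, 0.0686]
tool_rot: [0.242, 0.97, -0.0, -0.001]
ft_force: [0.2, -0.6, -0.5]
grip_width: 0.0181
grasp_force: 58.7
clock: 30.3
eef_pos: [0.5169, 0.0832, 0.0567]
tool_rot: [0.242, 0.97, -0.0, -0.001]
ft_force: [1.2, -0.3, 0.3]
grip_width: 0.018
grasp_force: 58.7
clock: 30.8
eef_pos: [0.5173, 0.0832, 0.0486]
tool_rot: [0.242, 0.97, -0.0, -0.0]
ft_force: [-0.4, 0.2, -0.0]
grip_width: 0.018
grasp_force: 58.7
```

```bash
python3 -m creep '[[[0,0,0],[0,0,0]],[[0,0,0],[0,0,0]],[[0,0,0],[0,0,0]],[[0,0,-20],[0,0,0]],[[0,0,-50],[0,0,0]],[[0,0,-50],[0,0,0]],[[0,0,-30],[0,0,0]],[[0,0,0],[0,0,0]],[[0,0,0],[0,0,0]]]' 40
python3 - <<'E'
from h import *
heads()
to(.42,-.28,.22,25)
E
```

```text
clock: 31.92
eef_pos: [0.5168, 0.0832, 0.1979]
tool_rot: [0.242, 0.97, -0.0, -0.001]
ft_force: [-0.5, 0.4, 0.7]
grip_width: 0.0399
grasp_force: 0.0
head [254. 185.] 308 top z 0.0762 [0.5164 0.0844 0.0762] rad mm 9.8 mean [0.5169 0.084  0.0754]
head [147. 242.] 233 top z 0.0762 [ 0.5199 -0.0487  0.0762] rad mm 9.0 mean [ 0.5199 -0.0491  0.0755]
head [  6. 350.] 67 top z 0.0457 [ 0.5811 -0.3415  0.0457] rad mm 5.3 mean [ 0.5786 -0.344   0.0443]
pos [0.5164 0.0831 0.1973] yaw 61.9 tilt [-0.0027 -0.0005] | turn wz 0.645 shift [-288.3 -240.8  -22.7] w 40.0 t 31.98 j [ 0.16  0.31  0.    1.27 -0.    0.65]
```

Both pins are home, with their heads at 76 mm. On to the rolls.

```bash
python3 -m creep '[[[0,0,-20],[0,0,0.16]],[[0,0,0],[0,0,0.16]],[[0,0,0],[0,0,0.16]],[[0,0,0],[0,0,0.16]],[[-41,-34,0],[0,0,0]],[[-41,-34,0],[0,0,0]],[[-41,-34,0],[0,0,0]],[[-41,-34,0],[0,0,0]],[[-41,-34,0],[0,0,0]],[[-41,-34,0],[0,0,0]],[[-41,-34,0],[0,0,0]],[[0,0,0],[0,0,0]]]' 85
python3 -m creep '[[[0,0,0],[0,0,0]]]'
cat >> h.py <<'E'
def rolls(n='wrist'):
    p,M=shot(n);c=cloud(p,M);h=cv2.cvtColor(p['image'],cv2.COLOR_BGR2HSV)
    k=(c[...,2]>.034)&(c[...,2]<.05)
    k=cv2.morphologyEx(k.astype(np.uint8),cv2.MORPH_OPEN,np.ones((3,3)))
    N,l,s,ct=cv2.connectedComponentsWithStats(k)
    for i in range(1,N):
        if s[i,4]<150: continue
        cs,_=cv2.findContours((l==i).astype(np.uint8),0,1);e=cv2.minEnclosingCircle(max(cs,key=len))
        zt=np.percentile(c[l==i][:,2],80);q=c[(l==i)&(c[...,2]>zt-.003)]
        qc,qr=cv2.minEnclosingCircle((q[:,:2]*1e3).astype(np.float32))
        print('top',np.round(e[0]),s[i,4],'z',zt.round(4),'center mm',np.round(qc,1),'rad',round(qr,1),'sat',np.median(h[...,1][l==i]))
    return p,M,c
E
python3 - <<'E'
from h import *
p,M,c=rolls();to(.42,-.28,.22)
for d in vision.place_of(p,'roll_a'):print(round(d['score'],2),np.round(d['position']),ray(p,M,d['position'],0).round(3))
cv2.imwrite('pics/w6.png',p['image'])
E
```

```text
clock: 33.48
eef_pos: [0.4227, -0.2805, 0.2168]
tool_rot: [0.538, 0.843, -0.0, -0.002]
ft_force: [0.0, -0.0, -0.5]
grip_width: 0.0852
grasp_force: 0.0
clock: 33.6
eef_pos: [0.4239, -0.2773, 0.2174]
tool_rot: [0.536, 0.844, 0.0, -0.002]
ft_force: [0.5, 0.6, -0.8]
grip_width: 0.0847
grasp_force: 0.0
top [443.  24.] 1137 z 0.0436 center mm [533.2 -55.5] rad 31.3 sat 196.0
top [251. 131.] 1661 z 0.0398 center mm [ 401.4 -235.7] rad 29.0 sat 8.0
top [157. 139.] 1680 z 0.0398 center mm [ 306.5 -290. ] rad 29.3 sat 193.0
top [407. 134.] 189 z 0.0476 center mm [ 563.7 -162.5] rad 7.0 sat 9.0
top [186. 207.] 1352 z 0.0398 center mm [ 367.3 -354.6] rad 29.3 sat 179.0
top [510. 214.] 784 z 0.047 center mm [ 738.4 -193.8] rad 34.6 sat 134.0
top [254. 233.] 1232 z 0.0398 center mm [ 459.8 -352.2] rad 29.3 sat 7.0
top [335. 285.] 838 z 0.0419 center mm [ 600.1 -378.1] rad 64.8 sat 27.0
top [188. 266.] 858 z 0.0397 center mm [ 399.8 -437.1] rad 29.0 sat 195.0
top [510. 304.] 767 z 0.0462 center mm [ 830.1 -294.4] rad 70.8 sat 11.0
pos [ 0.4243 -0.2768  0.2177] yaw 25.3 tilt [-0.0019  0.0017] | turn wz -0.0 shift [-1.  -5.2 -2.3] w 85.0 t 33.65 j [-0.58  0.26 -0.    1.31  0.    0.55]
0.91 [192. 256.] [ 0.4   -0.443  0.   ]
0.76 [187. 196.] [ 0.36  -0.357  0.   ]
0.71 [253. 220.] [ 0.459 -0.351  0.   ]
0.65 [250. 126.] [ 0.398 -0.234  0.   ]
0.64 [169. 134.] [ 0.309 -0.287  0.   ]
```

View pics/w6.png

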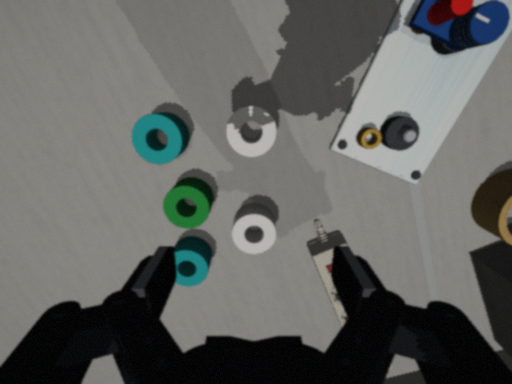

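White rolls are at (250,130) and (254,233), which is where depth places them with low saturation; turquoise and green are at (160,138), (187,205) and (190,266). I take the first white one.

```bash
python3 -m creep '[[[47,-3,0],[0,0,0]],[[0,0,50],[0,0,0]],[[0,0,50],[0,0,0]],[[0,0,50],[0,0,0]],[[0,0,30],[0,0,0]],[[0,0,15],[0,0,0]],[[0,0,10],[0,0,0]],[[0,0,0],[0,0,0]],[[0,0,0],[0,0,0]]]'
python3 -m creep '[[[0,0,0],[0,0,0]],[[0,0,0],[0,0,0]],[[0,0,0],[0,0,0]],[[0,0,0],[0,0,0]],[[0,0,-10],[0,0,0]],[[0,0,0],[0,0,0]]]' 45
python3 - <<'E'
from h import *
to(.4014,-.2357,.012)
E
```

```text
clock: 34.83
eef_pos: [0.4026, -0.2367, 0.0145]
tool_rot: [0.535, 0.845, 0.0, 0.001]
ft_force: [0.2, 0.8, 0.1]
grip_width: 0.0849
grasp_force: 0.0
clock: 35.58
eef_pos: [0.4026, -0.2371, 0.0247]
tool_rot: [0.535, 0.845, 0.0, 0.001]
ft_force: [0.3, 0.1, -1.5]
grip_width: 0.0562
grasp_force: 63.8
pos [ 0.4026 -0.2371  0.0247] yaw 25.3 tilt [ 0.0017 -0.001 ] | turn wz -0.0 shift [ 1.8 -0.4 12.7] w 56.2 t 35.58 j [-0.53  0.38 -0.4   0.79 -0.    0.6 ]
```

```bash
python3 -m creep '[[[0,0,-40],[0,0,0]],[[0,0,-50],[0,0,0]],[[0,0,-50],[0,0,0]],[[0,0,-35],[0,0,0.11]],[[0,0,0],[0,0,0.11]],[[0,0,0],[0,0,0.11]],[[0,0,0],[0,0,0.11]],[[40,3,0],[0,0,0]],[[50,4,0],[0,0,0]],[[50,4,0],[0,0,0]],[[50,4,0],[0,0,0]],[[50,4,0],[0,0,0]]]'
python3 -m creep '[[[50,4,0],[0,0,0]],[[50,4,0],[0,0,0]],[[50,4,0],[0,0,0]],[[50,4,0],[0,0,0]],[[40,3,0],[0,0,0]],[[27,0,0],[0,0,0]],[[0,0,0],[0,0,0]],[[0,0,0],[0,0,0]],[[0,0,0],[0,0,0]]]'
python3 - <<'E'
from h import *
p,M=shot('wrist');c=cloud(p,M);to(.44,.27,.2)
for q,z in(('cup0',.005),('roll_tray',0)):
  for d in vision.place_of(p,q):print(q,round(d['score'],2),np.round(d['position']),ray(p,M,d['position'],z).round(4))
k=(c[...,2]>.012)&(c[...,2]<.021)&(c[...,0]>.46)&(c[...,0]<.6)&(c[...,1]>.22)&(c[...,1]<.45)
q=c[k][:,:2]*1e3;print(k.sum(),q.min(0),q.max(0));np.save('rim.npy',q)
cv2.imwrite('pics/w7.png',p['image'])
E
```

```text
clock: 37.08
eef_pos: [0.4204, 0.0048, 0.1988]
tool_rot: [0.707, 0.707, 0.0, 0.0]
ft_force: [2.1, -0.5, -0.7]
grip_width: 0.0559
grasp_force: 64.2
clock: 38.2
eef_pos: [0.4393, 0.2693, 0.1988]
tool_rot: [0.707, 0.707, -0.0, 0.0]
ft_force: [0.7, -0.8, -0.4]
grip_width: 0.0559
grasp_force: 64.2
pos [0.4394 0.2693 0.1989] yaw -0.0 tilt [-0.0001 -0.0003] | turn wz -0.0 shift [ 0.7  0.6 -1.1] w 55.7 t 38.25 j [ 0.55  0.29 -0.02  1.27 -0.    2.12]
cup0 0.83 [328.  68.] [0.522  0.3845 0.005 ]
cup0 0.77 [332. 142.] [0.5342 0.3016 0.005 ]
roll_tray 0.97 [329. 109.] [0.529  0.3399 0.    ]
1531 [486.15567456 262.00355953] [569.15283044 421.23098952]
```

View pics/w7.png

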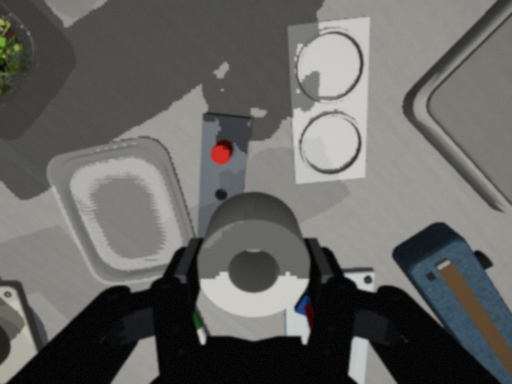

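The cups show clearly at (329,66) and (331,142), with the roll level in the gripper. I fit the rims next.

Run:
```python
import numpy as np
from scipy.optimize import least_squares
from h import to,shot,cloud
q=np.load('rim.npy')
f=lambda v:np.minimum(abs(np.hypot(q[:,0]-v[0],q[:,1]-v[1])-35.8),abs(np.hypot(q[:,0]-v[2],q[:,1]-v[3])-35.8))
r=least_squares(f,[523,384,530,301],loss='soft_l1');print(r.x.round(1),np.median(f(r.x)),np.hypot(*(r.x[:2]-r.x[2:])))
# held roll top
p,M=shot('wrist');c=cloud(p,M);import cv2
k=(c[...,2]>.2)&(c[...,2]<.235)&(np.hypot(c[...,0]-.44,c[...,1]-.27)<.035)
z=np.percentile(c[k][:,2],90);s=k&(c[...,2]>z-.003);print('held top',z,cv2.minEnclosingCircle((c[s][:,:2]*1e3).astype(np.float32)),s.sum())
to(r.x[0]/1e3,r.x[1]/1e3,.1)
to(r.x[2]/1e3,r.x[3]/1e3,.1)
```

```text
[523.  384.2 531.5 299.3] 0.9169107739513578 85.39405837271671
held top 0.22405765085912785 ((440.0465393066406, 275.5650939941406), 33.62288284301758) 8203
pos [0.4395 0.2697 0.199 ] yaw -0.0 tilt [0.0002 0.0001] | turn wz -0.0 shift [114.5  83.4  99. ] w 55.6 t 38.4 j [ 0.55  0.29 -0.02  1.27 -0.    2.12]
pos [0.4395 0.2697 0.199 ] yaw -0.0 tilt [0.0002 0.0001] | turn wz -0.0 shift [29.6 92.  99. ] w 55.6 t 38.4 j [ 0.55  0.29 -0.02  1.27 -0.    2.12]
```

```bash
python3 -m creep '[[[38,28,0],[0,0,0]],[[38,28,0],[0,0,0]],[[37,27.5,0],[0,0,0]],[[0,0,50],[0,0,0]],[[0,0,50],[0,0,0]],[[0,0,45],[0,0,0]],[[0,0,15],[0,0,0]],[[0,0,0],[0,0,0]],[[0,0,0],[0,0,0]]]'
python3 - <<'E'
from h import *
to(.523,.3827,.021)
p,M=shot('wrist');cv2.imwrite('pics/w8.png',p['image'])
E
```

```text
clock: 39.52
eef_pos: [0.5244, 0.3845, 0.0414]
tool_rot: [0.707, 0.707, 0.002, 0.0]
ft_force: [0.1, -0.4, -1.3]
grip_width: 0.056
grasp_force: 64.2
pos [0.5244 0.3845 0.0414] yaw 0.0 tilt [0.0036 0.0026] | turn wz -0.0 shift [-1.8 -1.4 20.4] w 56.0 t 39.52 j [ 0.63  0.66  0.15  1.06 -0.    2.2 ]
```

View pics/w8.png

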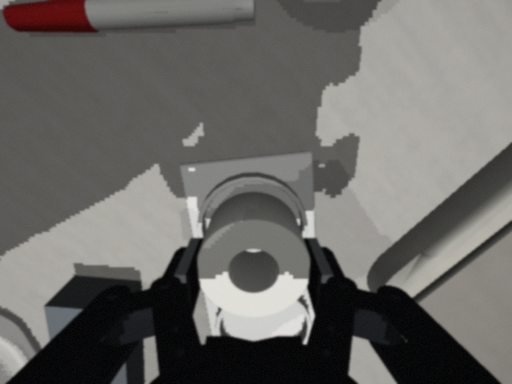

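The roll sits centred over the cup's rim at (254,200), so I lower it, release and rise.

```bash
python3 -m creep '[[[-1.5,-1,8],[0,0,0]],[[0,0,6],[0,0,0]],[[0,0,5],[0,0,0]],[[0,0,0],[0,0,0]],[[0,0,0],[0,0,0]]]'
python3 -m creep '[[[0,0,0],[0,0,0]],[[0,0,0],[0,0,0]],[[0,0,0],[0,0,0]],[[0,0,0],[0,0,0]],[[0,0,-30],[0,0,0]],[[0,0,-50],[0,0,0]],[[0,0,-50],[0,0,0]],[[0,0,-40],[0,0,0]],[[0,0,0],[0,0,0]],[[0,0,0],[0,0,0]]]' 80
python3 - <<'E'
from h import *
rolls();rolls('top');to(.44,-.28,.2)
E
```

```text
clock: 40.2
eef_pos: [0.5216, 0.3819, 0.0203]
tool_rot: [0.707, 0.707, -0.0, -0.0]
ft_force: [-2.0, -1.4, 4.3]
grip_width: 0.0559
grasp_force: 64.7
clock: 41.45
eef_pos: [0.5215, 0.3818, 0.1892]
tool_rot: [0.707, 0.707, -0.0, -0.0]
ft_force: [-0.6, 0.7, 0.3]
grip_width: 0.0799
grasp_force: 0.0
top [ 8. 31.] 1171 z 0.0457 center mm [301.1 523.2] rad 25.9 sat 96.0
top [422. 144.] 5016 z 0.0448 center mm [695.5 422.6] rad 97.6 sat 16.0
top [254. 176.] 1869 z 0.045 center mm [521.6 383.6] rad 29.1 sat 8.0
pos [0.5209 0.3814 0.1878] yaw 0.1 tilt [-0.0028 -0.0021] | turn wz -0.0 shift [-661.3  -81.6  -12.2] w 80.3 t 41.55 j [ 0.63  0.56  0.37  1.38 -0.    2.2 ]
```

```bash
python3 -m creep '[[[-20,-40,0],[0,0,0]],[[-50,-40,0],[0,0,0]],[[-55,0,0],[0,0,0]],[[-55,0,0],[0,0,0]],[[-55,0,0],[0,0,0]],[[-55,0,0],[0,0,0]],[[-55,0,0],[0,0,0]],[[-55,0,0],[0,0,0]],[[-55,0,0],[0,0,0]],[[-55,0,0],[0,0,0]],[[-55,0,0],[0,0,0]],[[-55,0,0],[0,0,0]]]' 85
python3 -m creep '[[[-50,0,0],[0,0,-0.18]],[[-50,15,0],[0,0,-0.18]],[[0,0,0],[0,0,-0.18]],[[0,0,0],[0,0,-0.18]],[[0,0,0],[0,0,-0.18]],[[0,0,0],[0,0,-0.18]],[[0,0,0],[0,0,0]],[[0,0,0],[0,0,0]]]'
python3 - <<'E'
from h import *
rolls();to(.4598,-.3522,.0145)
E
```

```text
clock: 43.05
eef_pos: [0.4423, -0.2383, 0.1884]
tool_rot: [0.707, 0.707, -0.0, -0.001]
ft_force: [0.9, -0.2, 0.8]
grip_width: 0.085
grasp_force: 0.0
clock: 44.05
eef_pos: [0.4668, -0.3331, 0.1889]
tool_rot: [0.244, 0.97, 0.0, -0.001]
ft_force: [0.8, 0.4, 0.2]
grip_width: 0.0848
grasp_force: 0.0
top [211.  11.] 1753 z 0.0398 center mm [ 306.6 -290.2] rad 28.9 sat 192.0
top [187. 103.] 2238 z 0.0399 center mm [ 366.8 -354.7] rad 29.1 sat 177.0
top [140. 168.] 1856 z 0.0398 center mm [ 398.9 -438.1] rad 29.4 sat 193.0
top [235. 180.] 1746 z 0.0399 center mm [ 459.9 -351.9] rad 29.2 sat 8.0
top [431. 183.] 222 z 0.0477 center mm [ 563.9 -163. ] rad 7.6 sat 8.0
top [277. 290.] 3303 z 0.0422 center mm [ 615.5 -383. ] rad 81.2 sat 27.0
top [471. 306.] 1481 z 0.0472 center mm [ 762.3 -171.8] rad 49.1 sat 126.0
top [393. 370.] 240 z 0.0472 center mm [ 805.3 -288.9] rad 27.0 sat 9.0
pos [ 0.4669 -0.3332  0.1891] yaw 61.8 tilt [-0.0011  0.0008] | turn wz -0.0 shift [ -2.7 -20.1 174.6] w 85.1 t 44.1 j [-0.62  0.41  0.13  1.29  0.   -0.13]
```

```bash
python3 -m creep '[[[-3,-20,0],[0,0,0]],[[0,0,50],[0,0,0]],[[0,0,50],[0,0,0]],[[0,0,40],[0,0,0]],[[0,0,24],[0,0,0]],[[0,0,10],[0,0,0]],[[0,0,0],[0,0,0]],[[0,0,0],[0,0,0]]]'
python3 -m creep '[[[0,0,0],[0,0,0]],[[0,0,0],[0,0,0]],[[0,0,0],[0,0,0]],[[0,0,0],[0,0,0]],[[0,0,-10],[0,0,0]],[[0,0,0],[0,0,0]]]' 45
```

```text
clock: 45.1
eef_pos: [0.4613, -0.3535, 0.0172]
tool_rot: [0.243, 0.97, -0.001, 0.001]
ft_force: [-0.4, -0.1, 0.1]
grip_width: 0.0851
grasp_force: 0.0
clock: 45.85
eef_pos: [0.4611, -0.3529, 0.027]
tool_rot: [0.242, 0.97, -0.0, 0.001]
ft_force: [0.7, -0.7, -2.0]
grip_width: 0.0556
grasp_force: 63.7
```

```bash
python3 -m creep '[[[0,0,-50],[0,0,0]],[[0,0,-60],[0,0,0]],[[0,0,-60],[0,0,0]],[[0,0,0],[0,0,0.18]],[[0,0,0],[0,0,0.18]],[[0,0,0],[0,0,0.18]],[[0,0,0],[0,0,0.18]],[[0,0,0],[0,0,0.18]],[[0,0,0],[0,0,0.18]],[[40,-2,0],[0,0,0]],[[50,-2,0],[0,0,0]],[[50,-2,0],[0,0,0]]]'
python3 -m creep '[[[50,-2,0],[0,0,0]],[[50,-2,0],[0,0,0]],[[50,-2,0],[0,0,0]],[[50,-2,0],[0,0,0]],[[50,-2,0],[0,0,0]],[[50,-2,0],[0,0,0]],[[50,-2,0],[0,0,0]],[[50,-1,0],[0,0,0]],[[50,0,0],[0,0,0]],[[30,0,0],[0,0,0]],[[0,0,0],[0,0,0]],[[0,0,0],[0,0,0]]]'
python3 - <<'E'
from h import *
to(.5315,.2975,.05,0)
E
```

```text
clock: 47.35
eef_pos: [0.4539, -0.2111, 0.1955]
tool_rot: [0.707, 0.707, 0.0, -0.0]
ft_force: [0.4, -0.0, 0.0]
grip_width: 0.0557
grasp_force: 64.3
clock: 48.85
eef_pos: [0.4384, 0.267, 0.1955]
tool_rot: [0.707, 0.708, -0.001, 0.0]
ft_force: [-0.8, 0.1, -0.3]
grip_width: 0.0553
grasp_force: 64.3
pos [0.4384 0.267  0.1955] yaw 0.1 tilt [-0.0008 -0.001 ] | turn wz 0.001 shift [ 30.5  93.1 145.5] w 55.3 t 48.85 j [ 0.55  0.29 -0.03  1.26 -0.    2.12]
```

```bash
python3 -m creep '[[[15,46,0],[0,0,0]],[[15,47,0],[0,0,0]],[[0,0,50],[0,0,0]],[[0,0,50],[0,0,0]],[[0,0,45],[0,0,0]],[[0,0,0],[0,0,0]],[[0,0,0],[0,0,0]]]'
python3 - <<'E'
from h import *
to(.5315,.2975,.0225,0)
E
```

```text
clock: 49.72
eef_pos: [0.533, 0.2974, 0.0526]
tool_rot: [0.707, 0.707, 0.001, 0.0]
ft_force: [0.1, 1.2, -0.4]
grip_width: 0.0554
grasp_force: 64.3
pos [0.533  0.2974 0.0526] yaw -0.0 tilt [0.002 0.001] | turn wz -0.0 shift [ 0.1 -1.5 30.1] w 55.4 t 49.73 j [ 0.51  0.58  0.04  1.02 -0.    2.08]
```

```bash
python3 -m creep '[[[0,-1,12],[0,0,0]],[[0,0,8],[0,0,0]],[[0,0,6],[0,0,0]],[[0,0,4],[0,0,0]],[[0,0,0],[0,0,0]],[[0,0,0],[0,0,0]]]'
python3 -m creep '[[[0,0,0],[0,0,0]],[[0,0,0],[0,0,0]],[[0,0,0],[0,0,0]],[[0,0,0],[0,0,0]],[[0,0,-30],[0,0,0]],[[0,0,-50],[0,0,0]],[[0,0,-50],[0,0,0]],[[-20,-50,-30],[0,0,0]],[[0,-40,0],[0,0,0]],[[0,0,0],[0,0,0]],[[0,0,0],[0,0,0]]]' 80
python3 - <<'E'
from h import *
rolls();to(.44,.27,.2)
p,M=shot('scene');cv2.imwrite('pics/s2.png',cv2.resize(p['image'][150:320,150:380],None,fx=3,fy=3))
E
```

```text
clock: 50.48
eef_pos: [0.5305, 0.2977, 0.0227]
tool_rot: [0.707, 0.708, 0.0, -0.0]
ft_force: [-5.0, -3.1, 10.3]
grip_width: 0.0554
grasp_force: 65.4
clock: 51.85
eef_pos: [0.4413, 0.2778, 0.181]
tool_rot: [0.707, 0.708, 0.001, 0.0]
ft_force: [0.1, 0.3, 0.0]
grip_width: 0.0801
grasp_force: 0.0
top [510. 119.] 3121 z 0.041 center mm [701.  329.2] rad 102.3 sat 15.0
top [ 0. 60.] 194 z 0.0478 center mm [210. 393.] rad 20.3 sat 70.0
top [338.  72.] 2861 z 0.0451 center mm [521.5 383.7] rad 29.1 sat 7.0
top [339. 159.] 2180 z 0.045 center mm [530.7 299.3] rad 29.2 sat 8.0
top [438. 268.] 879 z 0.0474 center mm [662.4 166.2] rad 38.5 sat 105.0
top [493. 276.] 152 z 0.0401 center mm [730.2 155.2] rad 15.2 sat 14.0
top [316. 323.] 599 z 0.0431 center mm [524.   83.7] rad 25.8 sat 193.0
pos [0.4416 0.2778 0.1808] yaw 0.0 tilt [0.0008 0.0003] | turn wz -0.0 shift [ -7.8  -1.6 -19.2] w 79.5 t 51.9 j [ 0.56  0.31 -0.04  1.22 -0.    2.13]
```

View pics/s2.png

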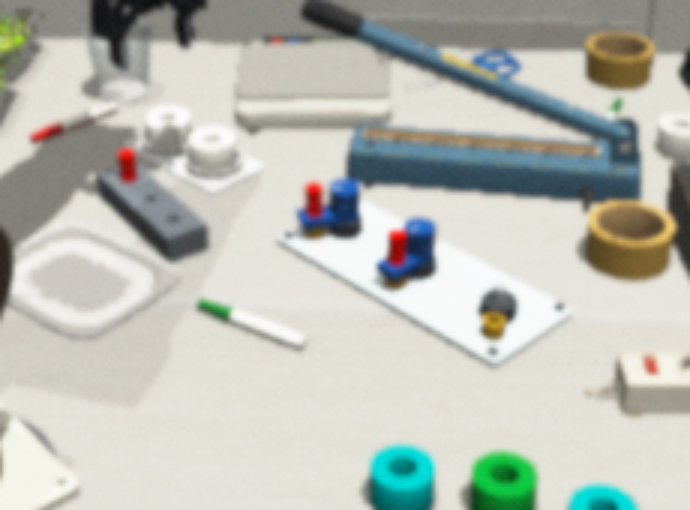

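Both rolls are flat in their cups at (168,130) and (212,150). Both pins are home at (313,205) and (398,255), and the spare is in the rack at (126,165). I hand in.

```bash
python3 -c "
from h import *
print(workorder.job_done())"
```

```text
the job is handed in; nothing more can be done
None
```

The job is handed in after about 52 s of robot time. Both collars present are turned over their bushes and pinned fully home, the spare pin is in its rack, and both white rolls lie flat in the tray cups, all confirmed in the last pictures; the judge returned no verdict.

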